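Empty the trimming machine's catch tray

ROBOT

A 6-joint arm with a two-finger parallel gripper is mounted at the origin on a cart in front of the work surface, level with it; the furniture and walls round the work are solid. World frame = base frame: x ahead of the robot, y to its left, z up, the work surface at z = 0. Lengths are in m, angles in rad, forces in N, time in s.
With the tool pointing down it reaches from about 0.375 to 0.9 m from the base axis. Payload 3.1 kg.
Tool frame: the origin (TCP) lies midway between the tips of the shut fingers; the grasp point (between the pads) lies 19 mm behind it; x points along the fingers, z is the direction in which the jaws open and shut, and the axes are right-handed (so a half turn about x gives the same grasp; the last joint's range is limited). The gripper opens to 87 mm and grips with 3 to 60 N. Pads are 19 mm wide; open, the fingers measure 117 mm over their backs; the gripper's body (75 mm by 190 mm) begins 51 mm behind the grasp point.
Start: joints at [1.097, 0.527, 1.433, -0, 1.181, -0.178], TCP at [0.182, 0.598, 0.223] pointing down, gripper open.
Joint ranges: [-3.08, 3.08], [-0.75, 2.2], [0.22, 2.44], [-1.43, 4.57], [0, 2.65], [-2.85, 2.85]. Speed limits (rad/s): [2.79, 2.79, 3.14, 3.14, 3.14, 3.14].

INTERFACE

Orientations are given as a unit quaternion [x, y, z, w].
In Python, from rig import readout, imaging, robot gives the robot as it stands. The module is installed in compiled form; this text tells all that it offers.
- The arm moves only by the tool play_rows, never from a script. Its argument "rows" is text: rows parted by semicolons, each of 7 numbers parted by spaces: the turn, a rotation vector about the tool's x, y, z in rad, then the shift along the tool's x, y, z in mm, then the closure, from 0 (fully open) to 1 (shut). In form: ax ay az tx ty tz gripper; .... A call has 1 to 8 rows; each row shifts and turns the commanded pose from where the row before left it, along the tool's axes as they then stand; what a row does not reach is not made up. A row lasts 1/12 s, in which the tool goes at most 41.7 mm and 7.16 degrees, less where a joint would pass 70% of its speed; a pose out of reach is approached as far as the arm can. A call with a gripper value outside its range is refused whole. The fingers move at their own pace and stop on an object; "squeeze" is the grip in N (left out, the last holds). Time passes only in rows, so rows that do not move let the fingers close. It gives the time, the measured TCP pose, the force and the opening at its end, in the units of the state.
- readout.get_obs(): the state, without advancing time (a new reading comes with each control period).
- imaging.camera(name): name is "side" or "top"; returns the picture (420x560x3 uint8, blue, green, red); there is no depth.
- imaging.camera_info(name): a dict with "K" (3x3 intrinsics, pixels), "world_to_cam" (4x4, takes a point from world to camera coordinates). Camera axes: x right, y down, z forward; pixel columns grow to the right and rows downward; lengths in m; the calibration is good to about 2 mm. A picture is of the moment at which its call begins. camera_info takes no time and is no camera call.
- robot.hand_in(): hands the job in, once; it reports no verdict.
The state is a dict: "time": time; "q": joint angles; "joint_velocities": joint speeds; "joint_torque": joint torques, N m; "position": TCP position; "tool_rot": TCP orientation; "ft_force": force on the tool from outside, world axes, zero at the start; "moment": the same for the moment, N m; "grip_width": finger opening in m.
Only numpy, scipy, OpenCV 4.12 (cv2) and the standard library are available. Lean on these libraries where they do the work, as an engineer would, in place of code of your own. Each camera call takes 0.05 s, during which the arm holds its last target. There are 200 camera calls.

TASK

Pull the trimming machine's catch tray right out, drop every white spacer ring flat into the clear column tube so that they lie one on another as one column, and put every green cap in the orange tote. Then push the empty tray fully home, and leave the other things on the bench where they are.

Things in the scene. Friction and masses are not known exactly. Their poses are not given: they have to be found in the camera images.
- machine: Grey and white bench trimming machine, 150 mm deep, 260 mm wide; fixed. Origin on the bench under the middle of its front face; x points into the machine (away from the robot), y to its left, z up. Its front 67 mm of depth is a white hood only 68 mm high with the open tray bay under it (56 mm high opening); the taller part (193 mm, with a hopper up to 260 mm) stands behind that.
- tray (a joint): Catch tray, a slide that moves out of the bay along the machine's -x: 0 = fully home, 0.12 m = right out at its stop. It stays where it is left; about 2 N moves it slowly.
- tray_handle (a point): Middle of the tray's blue handle: a level round bar 11 mm thick, 96 mm long, parallel to the machine's y, 40 mm above the bench and 45 mm in front of the tray's front edge (120 mm in front of the machine's face with the tray home). Free space above, before and behind it; can be pinched from above. It moves with the tray.
- tray_floor (a point): Middle of the aluminium catch tray's floor, 10 mm above the bench. The tray is 165 mm (machine x) by 220 mm (machine y), with a 4 mm thick lip that rises only 6 mm above the floor. With the tray home this point lies 8 mm inside the machine's face (so half the tray is then under the hood), with the tray right out 112 mm in front of it. It moves with the tray; its axes are the machine's.
- column_tube: Clear column tube standing upright on a heavy grey foot (92 mm wide); fixed. Origin in the middle of the foot's underside, z up along the bore. Bore 42 mm, its floor 8 mm above the bench; the bore runs up to 100 mm and then flares to 51 mm at the mouth, 106 mm above the bench (57 mm outside). Its walls and the rings are slippery.
- tube_mouth (a point): Centre of the column tube's open mouth, 106 mm above the bench.
- tote: Orange open-topped tote, 150 mm (its x) by 120 mm (its y) by 50 mm high, walls and floor 4 mm, 0.35 kg, loose. Origin in the middle of its underside.
- ring_0: White flat spacer ring 1 of 6 (some may be absent), outside diameter 40 mm, hole 17 mm, 14 mm thick, 25 g; starts lying flat in the tray. Origin at the centre of one flat face (its underside at the start), z along its axis.
- ring_1: White flat spacer ring 2 of 6 (some may be absent), outside diameter 40 mm, hole 17 mm, 14 mm thick, 25 g; starts lying flat in the tray. Origin at the centre of one flat face (its underside at the start), z along its axis.
- ring_2: White flat spacer ring 3 of 6 (some may be absent), outside diameter 40 mm, hole 17 mm, 14 mm thick, 25 g; starts lying flat in the tray. Origin at the centre of one flat face (its underside at the start), z along its axis.
- ring_3: White flat spacer ring 4 of 6 (some may be absent), outside diameter 40 mm, hole 17 mm, 14 mm thick, 25 g; starts lying flat in the tray. Origin at the centre of one flat face (its underside at the start), z along its axis.
- ring_4: White flat spacer ring 5 of 6 (some may be absent), outside diameter 40 mm, hole 17 mm, 14 mm thick, 25 g; starts lying flat in the tray. Origin at the centre of one flat face (its underside at the start), z along its axis.
- ring_5: White flat spacer ring 6 of 6 (some may be absent), outside diameter 40 mm, hole 17 mm, 14 mm thick, 25 g; starts lying flat in the tray. Origin at the centre of one flat face (its underside at the start), z along its axis.
- cap_0: Green screw cap (one of them may be absent), 34 mm across, 12 mm high, 12 g, lying open side up in the tray. Origin at the centre of its underside, z up.
- cap_1: Green screw cap (one of them may be absent), 34 mm across, 12 mm high, 12 g, lying open side up in the tray. Origin at the centre of its underside, z up.
- timer: Bystander: white lab timer, 62x66x20 mm. Origin under its middle.
- marker: Bystander: red-capped marker pen lying on the bench, 136 mm long, 12 mm thick. Origin under its middle.
- vial_a: Bystander: small screw-cap bottle, blue inside, 34 mm across, 62 mm high, beside the machine. Origin under its middle.
Not all that is in view belongs to the job. What is shaped like the ring_1 but black is not meant.

How it is judged:
By the outcome, as a careful person would: the job done as asked, in the order asked, and still so for the second after the job is handed in, with the robot touching nothing.
Of ring_0, ring_1, ring_2, ring_3, ring_4, ring_5 only 4 to 6 are there at a start; the rules pass over those that are not, and their reading is None.
Of cap_0, cap_1 only 1 to 2 are there at a start; the rules pass over those that are not, and their reading is None.
At some moment in a run one of ring_0, ring_1, ring_2, ring_3, ring_4, ring_5, cap_0, cap_1, tote may be knocked a few centimetres aside while the robot is not near it.
It also fails if it takes over 210 s, if anything falls off the work surface, if the arm or the gripper's body presses on something with over 40 N, if the wrist force passes 120 N, or if a joint passes its speed limit or range.

## Working session

There is one attempt and no reset: what is moved stays moved. The work goes in short steps, Python scripts to look and compute and a tool call to move; the robot and the scene stay as the last step left them, time stands still between calls to the robot, and variables do not carry over. Pictures are saved under pics/ and viewed, about 12 in all and at most 16, crops included, and the job is handed in when it is done.

Besides the shell and the picture viewer there is one more tool, called after "Request:" by a JSON object that holds its "fn" and its "kwargs", one argument or row to a line. play_rows: Moves the arm, as the interface text tells. Its arguments: {"type":"object","properties":{"rows":{"type":"string"},"squeeze":{"type":"number"}},"required":["rows"]}

```bash
mkdir -p pics; cat > h.py <<'E'
import numpy as np, cv2
from rig import readout, imaging, robot
from scipy.spatial.transform import Rotation as R
def snap(n,f):
    im=imaging.camera(n); cv2.imwrite(f'pics/{f}.png',im); return im
def ray(n,u,v,z):
    c=imaging.camera_info(n);K=np.array(c['K']);T=np.array(c['world_to_cam'])
    d=T[:3,:3].T@np.linalg.solve(K,[u,v,1]);o=-T[:3,:3].T@T[:3,3]
    return o+d*(z-o[2])/d[2]
def proj(n,p):
    c=imaging.camera_info(n);K=np.array(c['K']);T=np.array(c['world_to_cam'])
    q=K@(T[:3,:3]@np.array(p)+T[:3,3]);return q[:2]/q[2]
E
python3 - <<'E'
from h import *
np.set_printoptions(precision=3,suppress=True)
o=readout.get_obs();print(o)
print(R.from_quat(o['tool_rot']).as_matrix())
a=snap('top','t0');b=snap('side','s0')
for n in('top','side'):
    c=imaging.camera_info(n);T=np.array(c['world_to_cam']);print(n,-T[:3,:3].T@T[:3,3],T[:3,:3],c['K'])
E
```

```text
{'time': 0.0, 'q': array([ 1.096,  0.528,  1.434, -0.   ,  1.181, -0.178]), 'joint_velocities': array([ 0.   , -0.001, -0.   , -0.001, -0.001,  0.001]), 'joint_torque': array([ -0.002, -44.005, -17.658,   0.063,   0.058,  -0.   ]), 'position': array([0.182, 0.597, 0.222]), 'tool_rot': array([-0.421,  0.569,  0.421,  0.568]), 'ft_force': array([0.365, 0.159, 0.442]), 'moment': array([ 0.007,  0.013, -0.038]), 'grip_width': 0.086938711772283}
[[-0.001 -0.957  0.292]
 [-0.002  0.292  0.957]
 [-1.     0.    -0.002]]
top [0.459 0.126 1.362] [[ 0.004 -1.     0.019]
 [-0.997 -0.006 -0.082]
 [ 0.082 -0.018 -0.996]] [[535.018   0.    276.428]
 [  0.    535.018 208.392]
 [  0.      0.      1.   ]]
side [ 0.023 -0.187  1.058] [[ 0.503 -0.864  0.01 ]
 [-0.735 -0.434 -0.522]
 [ 0.455  0.255 -0.853]] [[497.831   0.    282.676]
 [  0.    497.831 205.507]
 [  0.      0.      1.   ]]
```

View pics/t0.png

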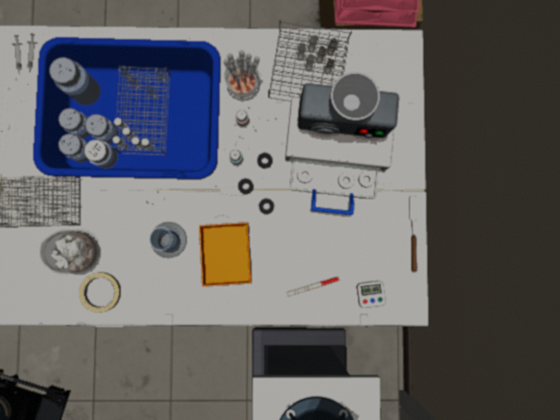

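View pics/s0.png

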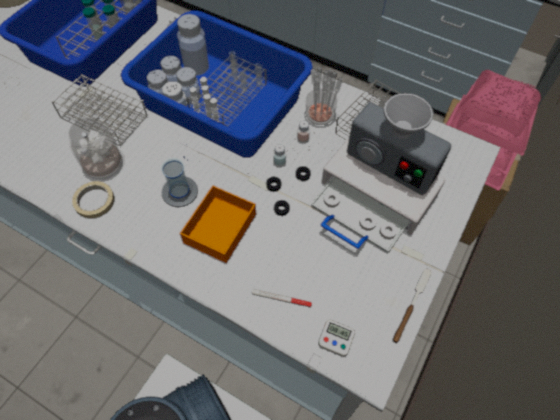

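Top view: machine upper right, with the blue handle at about (332,208) and three rings showing at (305,177), (346,182) and (365,181). The tube is at (168,240) and the tote at (226,254). The black rings on the bench are decoys.

```bash
cat >> h.py <<'E'
def blob(im,lo,hi,roi):
    x0,y0,x1,y1=roi; m=cv2.inRange(cv2.cvtColor(im,cv2.COLOR_BGR2HSV),lo,hi); k=np.zeros_like(m);k[y0:y1,x0:x1]=m[y0:y1,x0:x1];return k
E
python3 - <<'E'
from h import *
np.set_printoptions(precision=3,suppress=True)
a=cv2.imread('pics/t0.png');b=cv2.imread('pics/s0.png')
for n,im,roi in(('top',a,(300,180,365,222)),('side',b,(310,205,380,255))):
    m=blob(im,(100,120,60),(130,255,255),roi);v,u=np.nonzero(m)
    P=np.array([ray(n,x,y,.04) for x,y in zip(u,v)])
    r=cv2.minAreaRect(P[:,:2].astype(np.float32)*1000);print(n,'handle',len(u),r,cv2.boxPoints(r))
for n,im,roi in(('top',a,(190,210,262,295)),('side',b,(170,175,265,265))):
    m=blob(im,(5,150,80),(22,255,255),roi);c=max(cv2.findContours(m,0,2)[0],key=cv2.contourArea)[:,0]
    P=np.array([ray(n,x,y,.05)[:2]*1000 for x,y in c],np.float32);r=cv2.minAreaRect(P);print(n,'tote',r)
print('tube mouth top', ray('top',168,236,.106),'foot',ray('top',168.5,240,.01))
c=a[205:275,135:270];d=b[150:215,150:215];e=a[140:225,260:400]
C=np.zeros((600,800,3),np.uint8)
def put(x,y,i,s):
    i=cv2.resize(i,None,fx=s,fy=s,interpolation=2);h,w=i.shape[:2];C[y:y+h,x:x+w]=i[:C.shape[0]-y,:C.shape[1]-x]
put(0,0,a[210:275,135:205],4);put(400,0,d,4);put(0,262,e,4);cv2.imwrite('pics/c1.png',C)
E
```

```text
top handle 265 ((584.707763671875, -38.154930114746094), (104.4692611694336, 51.071388244628906), 84.32178497314453) [[554.129 -87.607]
 [604.95  -92.66 ]
 [615.286  11.297]
 [564.466  16.35 ]]
side handle 249 ((578.9984130859375, -39.74612808227539), (107.59922790527344, 40.158870697021484), 84.68406677246094) [[554.021 -91.454]
 [594.007 -95.175]
 [603.976  11.962]
 [563.99   15.682]]
top tote ((455.64544677734375, 226.97665405273438), (146.43463134765625, 118.1746597290039), 3.883629560470581)
side tote ((446.7333068847656, 219.54290771484375), (163.5617218017578, 130.2657928466797), 3.8380849361419678)
tube mouth top [0.497 0.356 0.106] foot [0.49  0.372 0.01 ]
```

View pics/c1.png

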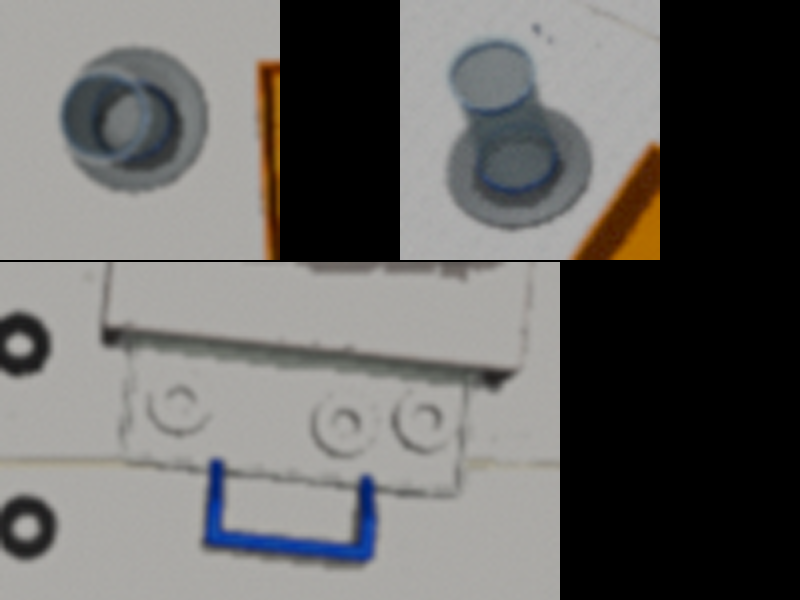

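Request:
{"fn": "play_rows", "kwargs": {
  "rows": "0.115 0 0 0 0 0 0.5;0.115 0 0 0 0 0 0.5;0.115 0 0 0 0 0 0.5;0.115 0 0 0 0 0 0.5;0.115 0 0 0 0 0 0.5;0.115 0 0 0 0 0 0.5"
}}

```text
time: 0.6
position: [0.1819, 0.5975, 0.2219]
tool_rot: [-0.202, 0.678, 0.202, 0.677]
ft_force: [0.3, 0.7, 0.1]
grip_width: 0.0548
```

Request:
{"fn": "play_rows", "kwargs": {
  "rows": "0.114 0 0 0 0 0 0.5;0.114 0 0 0 0 0 0.5;0.114 0 0 0 0 0 0.5;0.114 0 0 0 0 0 0.5;0.114 0 0 0 0 0 0.5;0.114 0 0 0 0 0 0.5"
}}

```text
time: 1.1
position: [0.1819, 0.5974, 0.2219]
tool_rot: [0.037, 0.706, -0.037, 0.706]
ft_force: [0.4, 1.2, -0.3]
grip_width: 0.0435
```

Request:
{"fn": "play_rows", "kwargs": {
  "rows": "0 0 0 0 -28 21 0.5;0 0 0 0 -28 21 0.5;0 0 0 0 -28 21 0.5;0 0 0 0 -28 21 0.5;0 0 0 0 -28 21 0.5;0 0 0 0 -28 21 0.5;0 0 0 0 -28 21 0.5;0 0 0 0 -28 21 0.5"
}}

```text
time: 1.77
position: [0.3274, 0.3567, 0.2223]
tool_rot: [0.035, 0.706, -0.035, 0.706]
ft_force: [0.1, 0.5, -0.8]
grip_width: 0.0434
```

Request:
{"fn": "play_rows", "kwargs": {
  "rows": "0 0 0 0 -28 21 0.5;0 0 0 0 -28 21 0.5;0 0 0 0 -28 21 0.5;0 0 0 0 -28 21 0.5;0 0 0 0 -28 21 0.5;0 0 0 0 -28 21 0.5;0 0 0 0 -28 21 0.5;0 0 0 0 0 0 0.5"
}}

```text
time: 2.43
position: [0.4583, 0.1442, 0.2227]
tool_rot: [0.036, 0.705, -0.038, 0.708]
ft_force: [0.4, 1.4, -0.7]
grip_width: 0.0438
```

```bash
cat >> h.py <<'E'
def to(p,rot=None):
    "remaining shift in tool axes, mm, to world point p"
    o=readout.get_obs();return R.from_quat(o['tool_rot']).inv().apply(np.array(p)-o['position'])*1000
def dls(a,b):
    ra=[(np.array(imaging.camera_info(n)['world_to_cam'])) for n in('top','side')]
    L=[]
    for n,(u,v),T in zip(('top','side'),(a,b),ra):
        P=np.array(imaging.camera_info(n)['K'])@T[:3];L+=[u*P[2]-P[0],v*P[2]-P[1]]
    L=np.array(L);return np.linalg.lstsq(L[:,:3],-L[:,3],rcond=None)[0]
E
python3 - <<'E'
from h import *
np.set_printoptions(precision=3,suppress=True)
o=readout.get_obs();print(o['time'],o['position'],o['grip_width'],o['q']);print(R.from_quat(o['tool_rot']).as_matrix())
print(to([.5645,-.037,.021]))
print('mouth',dls((161.5,239),(172.75,169)),'foot',dls((168.5,239.75),(179.75,191.75)))
E
```

```text
2.4333 [0.458 0.144 0.223] 0.043814093188433004 [ 0.073  0.333  1.788 -0.003  1.018  0.179]
[[ 0.004  0.104  0.995]
 [-0.002  0.995 -0.104]
 [-1.    -0.002  0.004]]
[ 202.459 -168.754  123.667]
mouth [0.49  0.372 0.101] foot [0.491 0.374 0.   ]
```

Request:
{"fn": "play_rows", "kwargs": {
  "rows": "0 0 0 0 -28 21 0.5;0 0 0 0 -28 21 0.5;0 0 0 0 -28 21 0.5;0 0 0 0 -28 21 0.5;0 0 0 0 -28 20 0.5;0 0 0 0 -28 20 0.5;0 0 0 0 0 0 0.5"
}}

```text
time: 3.02
position: [0.565, -0.0361, 0.2225]
tool_rot: [0.035, 0.704, -0.038, 0.708]
ft_force: [0.7, 0.5, 0.0]
grip_width: 0.0435
```

Request:
{"fn": "play_rows", "kwargs": {
  "rows": "0 0 0 35 0 0 0.5;0 0 0 35 0 0 0.5;0 0 0 35 0 0 0.5;0 0 0 25 0 0 0.5;0 0 0 0 0 0 0.5"
}}

```text
time: 3.43
position: [0.5563, -0.029, 0.0874]
tool_rot: [0.036, 0.71, -0.034, 0.702]
ft_force: [-0.9, 0.2, 0.4]
grip_width: 0.0438
```

```bash
python3 - <<'E'
from h import *
np.set_printoptions(precision=3,suppress=True)
print(to([.5645,-.037,.021]))
E
```

```text
[66.319 -7.283  9.791]
```

Request:
{"fn": "play_rows", "kwargs": {
  "rows": "0 0 0 0 0 0 0.5;0 0 0 0 0 0 0.5"
}}

```text
time: 3.6
position: [0.5618, -0.0305, 0.0936]
tool_rot: [0.035, 0.706, -0.035, 0.707]
ft_force: [-0.9, -0.1, 0.7]
grip_width: 0.0435
```

```bash
python3 - <<'E'
from h import *
np.set_printoptions(precision=4,suppress=True)
print(to([.5645,-.037,.021])); o=readout.get_obs();print(R.from_quat(o['tool_rot']).as_matrix())
E
```

```text
[72.6568 -6.2272  3.2114]
[[ 0.0018  0.0985  0.9951]
 [-0.0004  0.9951 -0.0984]
 [-1.     -0.0002  0.0018]]
```

Request:
{"fn": "play_rows", "kwargs": {
  "rows": "0 0 0 20 -3 1 0.5;0 0 0 20 -3 1 0.5;0 0 0 15 0 1 0.5;0 0 0 10 0 0 0.5;0 0 0 7 0 0 0.5;0 0 0 0 0 0 0.5;0 0 0 0 0 0 0.5"
}}

```text
time: 4.18
position: [0.5639, -0.0369, 0.0214]
tool_rot: [0.035, 0.706, -0.035, 0.707]
ft_force: [-0.4, 0.1, 0.1]
grip_width: 0.0433
```

Request:
{"fn": "play_rows", "kwargs": {
  "rows": "0 0 0 0 0 0 1;0 0 0 0 0 0 1;0 0 0 0 0 0 1;0 0 0 0 0 0 1;0 0 0 0 0 0 1;0 0 0 0 0 0 1",
  "squeeze": 30
}}

```text
time: 4.68
position: [0.5634, -0.037, 0.0207]
tool_rot: [0.035, 0.706, -0.035, 0.706]
ft_force: [2.4, -0.3, -0.7]
grip_width: 0.0114
```

Request:
{"fn": "play_rows", "kwargs": {
  "rows": "0 0 0 0 0 -5 1;0 0 0 0 0 -8 1;0 0 0 0 0 -9 1;0 0 0 0 0 -9 1;0 0 0 0 0 -9 1;0 0 0 0 0 -9 1;0 0 0 0 0 -9 1;0 0 0 0 0 -9 1"
}}

```text
time: 5.35
position: [0.4955, -0.0301, 0.0207]
tool_rot: [0.035, 0.706, -0.035, 0.706]
ft_force: [3.2, 1.2, 0.8]
grip_width: 0.0097
```

Request:
{"fn": "play_rows", "kwargs": {
  "rows": "0 0 0 0 0 -9 1;0 0 0 0 0 -9 1;0 0 0 0 0 -9 1;0 0 0 0 0 -9 1;0 0 0 0 0 -6 1;0 0 0 0 0 -4 1;0 0 0 0 0 -3 1;0 0 0 0 0 -3 1"
}}

```text
time: 6.02
position: [0.4445, -0.0249, 0.0206]
tool_rot: [0.035, 0.706, -0.035, 0.706]
ft_force: [3.5, 5.8, 3.0]
grip_width: 0.0096
```

Request:
{"fn": "play_rows", "kwargs": {
  "rows": "0 0 0 0 0 -2 1;0 0 0 0 0 -2 1;0 0 0 0 0 0 1;0 0 0 0 0 0 1;0 0 0 0 0 0 1"
}}

```text
time: 6.43
position: [0.4445, -0.025, 0.0207]
tool_rot: [0.035, 0.704, -0.036, 0.709]
ft_force: [7.5, 9.7, 0.3]
grip_width: 0.0101
```

Request:
{"fn": "play_rows", "kwargs": {
  "rows": "0 0 0 0 0 0 0.5;0 0 0 0 0 0 0.5;0 0 0 0 0 0 0.5;0 0 0 0 0 0 0.5;0 0 0 -10 0 0 0.5;0 0 0 -30 0 0 0.5;0 0 0 -35 0 0 0.5;0 0 0 -35 0 0 0.5"
}}

```text
time: 7.1
position: [0.439, -0.0247, 0.1309]
tool_rot: [0.035, 0.708, -0.035, 0.705]
ft_force: [0.8, 0.1, 0.0]
grip_width: 0.0431
```

Request:
{"fn": "play_rows", "kwargs": {
  "rows": "0 0 0 -35 0 0 0.5;0 0 0 -30 0 0 0.5;0 0 0 0 35 0 0.5;0 0 0 0 35 0 0.5;0 0 0 0 35 0 0.5;0 0 0 0 35 0 0.5;0 0 0 0 35 0 0.5;0 0 0 0 35 0 0.5"
}}

```text
time: 7.77
position: [0.4605, 0.1852, 0.1952]
tool_rot: [0.035, 0.707, -0.035, 0.706]
ft_force: [1.4, 0.1, -0.5]
grip_width: 0.0437
```

Request:
{"fn": "play_rows", "kwargs": {
  "rows": "0 0 0 0 25 0 0.5;0 0 0 0 20 0 0.5;0 0 0 0 0 0 0.5;0 0 0 0 0 0 0.5"
}}

```text
time: 8.1
position: [0.4651, 0.2291, 0.1949]
tool_rot: [0.034, 0.707, -0.035, 0.706]
ft_force: [-0.0, -0.8, -0.1]
grip_width: 0.0435
```

```bash
python3 - <<'E'
from h import *
np.set_printoptions(precision=3,suppress=True)
a=snap('top','t1');b=snap('side','s1')
C=np.zeros((600,800,3),np.uint8)
A=cv2.resize(a[140:280,270:400],None,fx=4,fy=4,interpolation=2)[:, :400]
A=cv2.resize(a[150:270,280:400],None,fx=3.3,fy=3.3,interpolation=2);B=cv2.resize(b[160:300,270:410],None,fx=2.85,fy=2.85,interpolation=2)
C[:A.shape[0],:A.shape[1]]=A;C[:B.shape[0],400:400+B.shape[1]]=B;cv2.imwrite('pics/c2.png',C[:400])
# tray corners predicted
f=np.array([.5725+.0,-.038]);
E
```

```text
(no output)
```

View pics/c2.png

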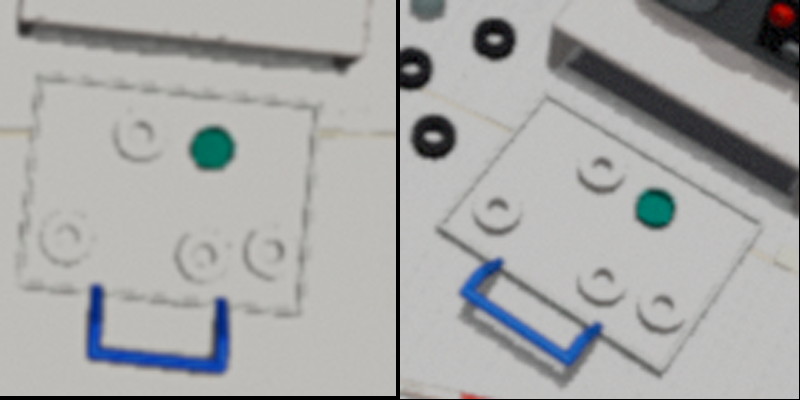

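View pics/s1.png

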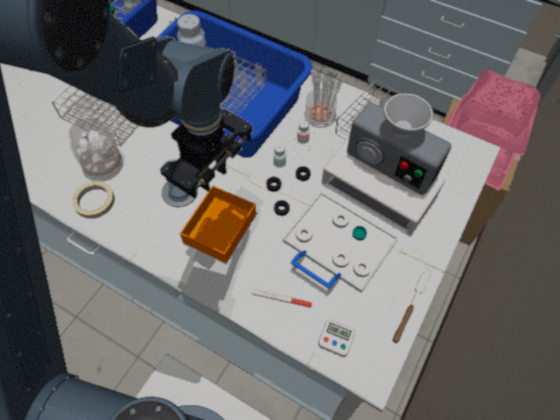

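```bash
cat > m.py <<'E'
from h import *
np.set_printoptions(precision=4,suppress=True)
ax=np.array([[.995,-.0985],[.0985,.995]]);fl=np.array([.5645+.008,-.037-.001]) 
T=dict(r1=(322.1,190.9),r2=(300.3,222.1),r3=(341.5,227.3),r4=(361.8,225.8),cap=(344.2,194.8))
S=dict(r1=(340.9,220),r2=(304,234.4),r3=(340.9,259.6),r4=(361.9,269.1),cap=(359.8,232.6))
for k in T:
    p=ray('top',*T[k],.021);s=ray('side',*S[k],.021);d=dls(T[k],S[k]);m=(p+s)[:2]/2
    print(k,p[:2],s[:2],'tri',d,'in tray',ax@(m-fl))
E
python3 m.py
```

```text
r1 [ 0.615  -0.0141] [ 0.6125 -0.0181] tri [ 0.6165 -0.0158  0.0128] in tray [0.0389 0.0259]
r2 [0.5358 0.041 ] [0.5331 0.0394] tri [0.5361 0.0407 0.0149] in tray [-0.0456  0.074 ]
r3 [ 0.5233 -0.0627] [ 0.5188 -0.0652] tri [ 0.5237 -0.0641  0.0109] in tray [-0.0486 -0.0309]
r4 [ 0.5273 -0.114 ] [ 0.5219 -0.117 ] tri [ 0.5279 -0.1162  0.0084] in tray [-0.0401 -0.0818]
cap [ 0.6055 -0.07  ] [ 0.6045 -0.0722] tri [ 0.6062 -0.0711  0.0172] in tray [ 0.0356 -0.0297]
```

Four rings and one cap are present, and the tray is out. The two views agree to 5 mm or better. I'll take the ring at the back left (r1) first.

Request:
{"fn": "play_rows", "kwargs": {
  "rows": "0 0 0 0 -29 22 0.31;0 0 0 0 -29 22 0.31;0 0 0 0 -29 22 0.31;0 0 0 0 -29 22 0.31;0 0 0 0 -29 22 0.31;0 0 0 0 -29 22 0.31;0 0 0 0 -29 22 0.31;0 0 0 0 -26 20 0.31"
}}

```text
time: 8.87
position: [0.6165, -0.0202, 0.1954]
tool_rot: [0.036, 0.706, -0.036, 0.706]
ft_force: [0.5, 0.7, -0.2]
grip_width: 0.0602
```

Request:
{"fn": "play_rows", "kwargs": {
  "rows": "0 0 0 30 0 0 0.31;0 0 0 30 0 0 0.31;0 0 0 25 0 0 0.31;0 0 0 20 0 0 0.31;0 0 0 0 0 0 0.31;0 0 0 0 0 0 0.31;0 0 0 0 0 0 0.31"
}}

```text
time: 9.45
position: [0.6171, -0.0171, 0.0916]
tool_rot: [0.035, 0.706, -0.036, 0.707]
ft_force: [-0.7, -0.2, 0.8]
grip_width: 0.0599
```

```bash
python3 - <<'E'
from h import *
np.set_printoptions(precision=4,suppress=True)
print(to([.6155,-.016,.016]))
E
```

```text
[75.5967  1.0088 -1.7997]
```

Request:
{"fn": "play_rows", "kwargs": {
  "rows": "0 0 0 20 1 -1 0.31;0 0 0 20 0 -1 0.31;0 0 0 15 0 0 0.31;0 0 0 12 0 0 0.31;0 0 0 8 0 0 0.31;0 0 0 0 0 0 0.31;0 0 0 0 0 0 0.31"
}}

```text
time: 10.03
position: [0.6159, -0.0152, 0.0166]
tool_rot: [0.035, 0.705, -0.035, 0.707]
ft_force: [1.4, 0.1, -0.2]
grip_width: 0.06
```

Request:
{"fn": "play_rows", "kwargs": {
  "rows": "0 0 0 0 0 0 0.8;0 0 0 0 0 0 0.8;0 0 0 0 0 0 0.8;0 0 0 0 0 0 0.8;0 0 0 0 0 0 0.8",
  "squeeze": 12
}}

```text
time: 10.45
position: [0.6149, -0.0149, 0.0158]
tool_rot: [0.035, 0.706, -0.035, 0.706]
ft_force: [-0.1, 0.0, 1.7]
grip_width: 0.0391
```

Request:
{"fn": "play_rows", "kwargs": {
  "rows": "0 0 0 -5 0 0 0.8;0 0 0 -15 0 0 0.8;0 0 0 -30 0 0 0.8;0 0 0 -35 0 0 0.8;0 0 0 -35 0 0 0.8;0 0 0 -30 0 0 0.8;0 0 0 -15 0 0 0.8;0 0 0 0 0 0 0.8"
}}

```text
time: 11.12
position: [0.6175, -0.0153, 0.1855]
tool_rot: [0.034, 0.703, -0.035, 0.71]
ft_force: [2.1, -0.2, -0.4]
grip_width: 0.0395
```

```bash
python3 - <<'E'
from h import *
np.set_printoptions(precision=4,suppress=True)
print(to([.4905,.373,.108]))
E
```

```text
[  75.5467  373.9734 -165.4059]
```

Request:
{"fn": "play_rows", "kwargs": {
  "rows": "0 0 0 0 20 -9 0.8;0 0 0 0 32 -14 0.8;0 0 0 0 32 -14 0.8;0 0 0 0 32 -14 0.8;0 0 0 0 32 -14 0.8;0 0 0 0 32 -14 0.8;0 0 0 0 32 -14 0.8;0 0 0 0 32 -14 0.8"
}}

```text
time: 11.78
position: [0.5304, 0.2396, 0.1789]
tool_rot: [0.035, 0.707, -0.035, 0.705]
ft_force: [0.8, -0.6, -1.2]
grip_width: 0.0391
```

Request:
{"fn": "play_rows", "kwargs": {
  "rows": "0 0 0 0 32 -14 0.8;0 0 0 0 32 -14 0.8;0 0 0 0 30 -14 0.8;0 0 0 0 25 -12 0.8;0 0 0 0 11 -4 0.8;0 0 0 20 0 0 0.8;0 0 0 10 0 0 0.8;0 0 0 0 0 0 0.8"
}}

```text
time: 12.45
position: [0.4852, 0.3717, 0.1469]
tool_rot: [0.033, 0.709, -0.037, 0.704]
ft_force: [-0.6, -1.0, 0.5]
grip_width: 0.0394
```

Request:
{"fn": "play_rows", "kwargs": {
  "rows": "0 0 0 0 0 0 0.8;0 0 0 0 0 0 0.8"
}}

```text
time: 12.62
position: [0.488, 0.3726, 0.1504]
tool_rot: [0.035, 0.706, -0.036, 0.706]
ft_force: [1.0, 0.2, 0.3]
grip_width: 0.0396
```

```bash
python3 - <<'E'
from h import *
np.set_printoptions(precision=4,suppress=True)
print(to([.4905,.373,.108]))
a=snap('top','t2');b=snap('side','s2')
C=np.zeros((400,800,3),np.uint8)
C[:,:400]=cv2.resize(a[190:290,110:210],(400,400),interpolation=2);C[:,400:]=cv2.resize(b[120:220,130:230],(400,400),interpolation=2)
cv2.imwrite('pics/c3.png',C)
E
```

```text
[42.4273  0.625   2.4344]
```

View pics/c3.png

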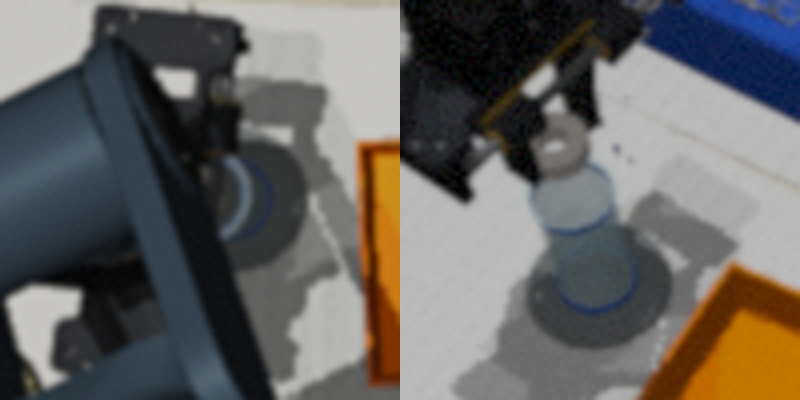

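```bash
python3 - <<'E'
from h import *
np.set_printoptions(precision=4,suppress=True)
for z in(.146,.152,.158):print(proj('side',[.488,.3726,z]),ray('side',170.25,156.25,z))
print(ray('side',172.75,169,.106), ray('top',161.5,239,.106),ray('side',179.75,191.75,.01),ray('top',168.5,239.75,.01))
E
```

```text
[168.8422 157.8164] [0.4932 0.3725 0.146 ]
[168.3528 156.218 ] [0.4901 0.3689 0.152 ]
[167.8591 154.605 ] [0.487  0.3652 0.158 ]
[0.4868 0.3695 0.106 ] [0.4897 0.3709 0.106 ] [0.4862 0.3685 0.01  ] [0.4903 0.3721 0.01  ]
```

Request:
{"fn": "play_rows", "kwargs": {
  "rows": "0 0 0 12 0 0 0.8;0 0 0 12 0 0 0.8;0 0 0 8 0 0 0.8;0 0 0 5 0 0 0.8;0 0 0 4 0 0 0.8;0 0 0 0 0 0 0.8;0 0 0 0 0 0 0.8"
}}

```text
time: 13.3
position: [0.4874, 0.3736, 0.1093]
tool_rot: [0.035, 0.706, -0.035, 0.706]
ft_force: [0.0, 0.5, -0.8]
grip_width: 0.0397
```

Request:
{"fn": "play_rows", "kwargs": {
  "rows": "0 0 0 0 0 0 0.7;0 0 0 0 0 0 0.45;0 0 0 0 0 0 0.31;0 0 0 0 0 0 0.31;0 0 0 0 0 0 0.31"
}}

```text
time: 13.72
position: [0.4875, 0.3736, 0.1098]
tool_rot: [0.035, 0.706, -0.035, 0.706]
ft_force: [0.1, -0.5, 0.0]
grip_width: 0.0562
```

Request:
{"fn": "play_rows", "kwargs": {
  "rows": "0 0 0 -20 0 0 0.31;0 0 0 -35 0 0 0.31;0 0 0 -40 0 0 0.31;0 0 0 0 -30 0 0.31;0 0 0 0 -40 0 0.31;0 0 0 0 -40 0 0.31;0 0 0 0 -40 0 0.31;0 0 0 0 0 0 0.31"
}}

```text
time: 14.38
position: [0.4708, 0.2186, 0.2045]
tool_rot: [0.035, 0.707, -0.038, 0.705]
ft_force: [0.2, -0.4, 0.6]
grip_width: 0.0601
```

```bash
python3 - <<'E'
from h import *
np.set_printoptions(precision=4,suppress=True)
a=snap('top','t3');b=snap('side','s3')
C=np.zeros((400,800,3),np.uint8)
C[:,:400]=cv2.resize(a[190:290,110:210],(400,400),interpolation=2);C[:,400:]=cv2.resize(b[120:220,130:230],(400,400),interpolation=2)
cv2.imwrite('pics/c4.png',C);print(to([.536,.0405,.016]))
E
```

```text
[ 188.89   -175.2902   81.5207]
```

View pics/c4.png

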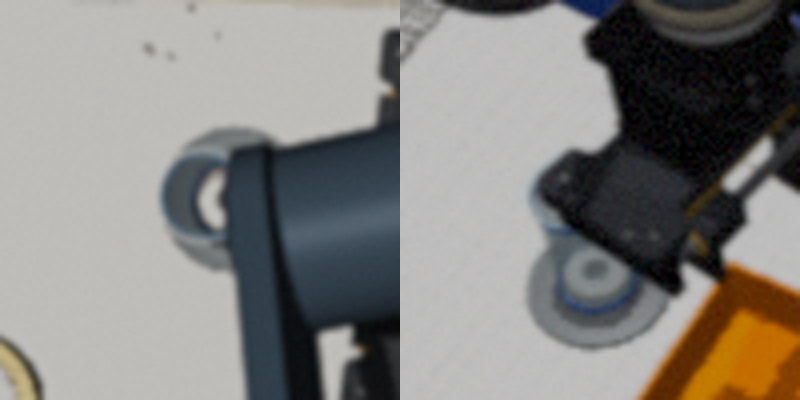

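```bash
cat > chk.py <<'E'
from h import *
import sys
from m import T,S
def chk(t,s):
    for n,f,g,D in(('top','t1',t,T),('side','s1',s,S)):
        d=cv2.absdiff(cv2.imread(f'pics/{f}.png'),cv2.imread(f'pics/{g}.png')).max(2)
        print(n,{k:int(np.sort(d[int(v)-7:int(v)+8,int(u)-8:int(u)+9].ravel())[-20]) for k,(u,v) in D.items()})
    for g,roi in((t,(280,150,400,270)),(s,(270,160,410,300))):
        m=blob(cv2.imread(f'pics/{g}.png'),(75,100,50),(95,255,255),roi);print('green',np.argwhere(m).mean(0)[::-1] if m.any() else None)
    m=blob(cv2.imread(f'pics/{t}.png'),(5,150,80),(22,255,255),(150,190,300,310));print('tote',cv2.boundingRect(m))
chk(sys.argv[1],sys.argv[2])
E
sed -i 's/^for k in T:/if __name__=="__main__":\n  for k in T:/' m.py
python3 chk.py t3 s3; python3 chk.py t1 s1|tail -3
```

```text
top {'r1': 33, 'r2': 6, 'r3': 9, 'r4': 9, 'cap': 16}
side {'r1': 75, 'r2': 14, 'r3': 12, 'r4': 17, 'cap': 23}
green [344.0167 194.3   ]
green [359.2652 232.3712]
tote (233, 223, 18, 61)
green [343.9752 194.5455]
green [359.1185 232.6889]
tote (228, 223, 23, 62)
```

Request:
{"fn": "play_rows", "kwargs": {
  "rows": "0 0 0 0 -25 11 0.31;0 0 0 0 -35 16 0.31;0 0 0 0 -35 16 0.31;0 0 0 0 -35 16 0.31;0 0 0 0 -30 15 0.31;0 0 0 10 -15 8 0.31;0 0 0 30 0 0 0.31;0 0 0 30 0 0 0.31"
}}

```text
time: 15.15
position: [0.5403, 0.0417, 0.1351]
tool_rot: [0.035, 0.704, -0.035, 0.709]
ft_force: [-1.2, 0.2, -0.4]
grip_width: 0.0605
```

Request:
{"fn": "play_rows", "kwargs": {
  "rows": "0 0 0 25 0 0 0.31;0 0 0 20 0 0 0.31;0 0 0 0 0 0 0.31;0 0 0 0 0 0 0.31;0 0 0 0 0 0 0.31"
}}

```text
time: 15.57
position: [0.5383, 0.0428, 0.0904]
tool_rot: [0.035, 0.706, -0.035, 0.707]
ft_force: [0.6, 0.3, -0.0]
grip_width: 0.06
```

```bash
python3 - <<'E'
from h import *
np.set_printoptions(precision=4,suppress=True)
print(to([.536,.0405,.016]))
E
```

```text
[74.369  -2.5365 -2.1908]
```

Request:
{"fn": "play_rows", "kwargs": {
  "rows": "0 0 0 20 -2 -2 0.31;0 0 0 20 0 0 0.31;0 0 0 15 0 0 0.31;0 0 0 11 0 0 0.31;0 0 0 8 0 0 0.31;0 0 0 0 0 0 0.31;0 0 0 0 0 0 0.31"
}}

```text
time: 16.15
position: [0.5359, 0.0403, 0.0165]
tool_rot: [0.035, 0.705, -0.035, 0.707]
ft_force: [-0.6, 0.2, 0.7]
grip_width: 0.0602
```

Request:
{"fn": "play_rows", "kwargs": {
  "rows": "0 0 0 0 0 0 0.8;0 0 0 0 0 0 0.8;0 0 0 0 0 0 0.8;0 0 0 0 0 0 0.8;0 0 0 0 0 0 0.8"
}}

```text
time: 16.57
position: [0.5347, 0.0404, 0.0161]
tool_rot: [0.035, 0.706, -0.035, 0.706]
ft_force: [-1.7, 0.2, 5.0]
grip_width: 0.0391
```

Request:
{"fn": "play_rows", "kwargs": {
  "rows": "0 0 0 -5 0 0 0.8;0 0 0 -15 0 0 0.8;0 0 0 -30 0 0 0.8;0 0 0 -35 0 0 0.8;0 0 0 -35 0 0 0.8;0 0 0 -20 0 0 0.8;0 0 0 -5 0 0 0.8;0 0 0 0 0 0 0.8"
}}

```text
time: 17.23
position: [0.5362, 0.0401, 0.1624]
tool_rot: [0.035, 0.704, -0.035, 0.708]
ft_force: [0.8, -0.5, 0.2]
grip_width: 0.0395
```

Request:
{"fn": "play_rows", "kwargs": {
  "rows": "0 0 0 0 0 0 0.8;0 0 0 0 0 0 0.8"
}}

```text
time: 17.4
position: [0.5335, 0.0404, 0.1589]
tool_rot: [0.035, 0.707, -0.035, 0.705]
ft_force: [0.2, 0.4, -1.2]
grip_width: 0.0396
```

```bash
python3 - <<'E'
from h import *
np.set_printoptions(precision=4,suppress=True)
print(to([.488,.373,.108]))
E
```

```text
[ 51.2066 326.48   -78.0362]
```

Request:
{"fn": "play_rows", "kwargs": {
  "rows": "0 0 0 0 20 -5 0.8;0 0 0 0 35 -8 0.8;0 0 0 0 35 -8 0.8;0 0 0 0 35 -8 0.8;0 0 0 0 35 -9 0.8;0 0 0 0 35 -9 0.8;0 0 0 0 35 -9 0.8;0 0 0 0 35 -8 0.8"
}}

```text
time: 18.07
position: [0.4955, 0.3115, 0.1582]
tool_rot: [0.034, 0.708, -0.036, 0.705]
ft_force: [0.1, -1.1, -0.2]
grip_width: 0.0396
```

Request:
{"fn": "play_rows", "kwargs": {
  "rows": "0 0 0 0 35 -8 0.8;0 0 0 0 20 -5 0.8;0 0 0 0 6 -1 0.8;0 0 0 0 0 0 0.8;0 0 0 0 0 0 0.8;0 0 0 0 0 0 0.8"
}}

```text
time: 18.57
position: [0.4892, 0.3707, 0.1595]
tool_rot: [0.035, 0.707, -0.036, 0.706]
ft_force: [0.1, -0.2, -0.0]
grip_width: 0.0398
```

```bash
python3 - <<'E'
from h import *
np.set_printoptions(precision=4,suppress=True)
print(to([.488,.373,.108]))
E
```

```text
[51.5298  2.2467 -1.2921]
```

Request:
{"fn": "play_rows", "kwargs": {
  "rows": "0 0 0 14 2 -1 0.8;0 0 0 14 0 0 0.8;0 0 0 10 0 0 0.8;0 0 0 7 0 0 0.8;0 0 0 5 0 0 0.8;0 0 0 0 0 0 0.8;0 0 0 0 0 0 0.8"
}}

```text
time: 19.15
position: [0.4888, 0.3742, 0.1105]
tool_rot: [0.035, 0.706, -0.035, 0.706]
ft_force: [0.2, 0.5, -0.3]
grip_width: 0.0395
```

Request:
{"fn": "play_rows", "kwargs": {
  "rows": "0 0 0 0 0 0 0.7;0 0 0 0 0 0 0.45;0 0 0 0 0 0 0.31;0 0 0 0 0 0 0.31;0 0 0 0 0 0 0.31"
}}

```text
time: 19.57
position: [0.4887, 0.3746, 0.1109]
tool_rot: [0.035, 0.706, -0.035, 0.706]
ft_force: [-0.1, 0.2, 1.1]
grip_width: 0.0565
```

Request:
{"fn": "play_rows", "kwargs": {
  "rows": "0 0 0 -20 0 0 0.31;0 0 0 -30 0 0 0.31;0 0 0 -30 0 0 0.31;0 0 0 0 -30 0 0.31;0 0 0 0 -40 0 0.31;0 0 0 0 -40 0 0.31;0 0 0 0 -40 0 0.31;0 0 0 0 -30 0 0.31"
}}

```text
time: 20.23
position: [0.4698, 0.193, 0.1908]
tool_rot: [0.035, 0.706, -0.035, 0.706]
ft_force: [0.5, -0.3, 0.0]
grip_width: 0.0602
```

Request:
{"fn": "play_rows", "kwargs": {
  "rows": "0 0 0 0 0 0 0.31;0 0 0 0 0 0 0.31"
}}

```text
time: 20.4
position: [0.4709, 0.1942, 0.1909]
tool_rot: [0.036, 0.706, -0.036, 0.706]
ft_force: [0.4, 0.4, 0.1]
grip_width: 0.0603
```

```bash
python3 - <<'E'
from h import *
np.set_printoptions(precision=4,suppress=True)
a=snap('top','t4');b=snap('side','s4')
print(to([.5275,-.116,.016]))
C=np.zeros((400,800,3),np.uint8)
C[:,:400]=cv2.resize(a[190:290,110:210],(400,400),interpolation=2);C[:,400:]=cv2.resize(b[120:220,130:230],(400,400),interpolation=2)
cv2.imwrite('pics/c5.png',C)
E
python3 chk.py t4 s4
```

```text
[ 174.7132 -305.0601   86.5345]
top {'r1': 31, 'r2': 23, 'r3': 36, 'r4': 40, 'cap': 160}
side {'r1': 77, 'r2': 80, 'r3': 79, 'r4': 80, 'cap': 157}
green [344.3305 191.4322]
green [360.9407 230.1556]
tote (205, 271, 46, 15)
```

View pics/c5.png

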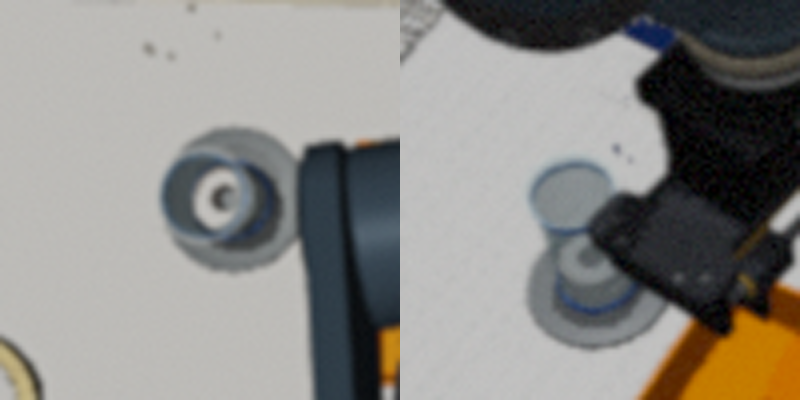

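```bash
python3 - <<'E'
from h import *
a=cv2.imread('pics/t4.png');b=cv2.imread('pics/s4.png')
C=np.zeros((400,800,3),np.uint8)
C[:,:400]=cv2.resize(a[150:270,280:400],(400,400),interpolation=2);C[:,400:]=cv2.resize(b[160:300,270:410],(400,400),interpolation=2)
cv2.imwrite('pics/c6.png',C)
E
```

```text
(no output)
```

View pics/c6.png

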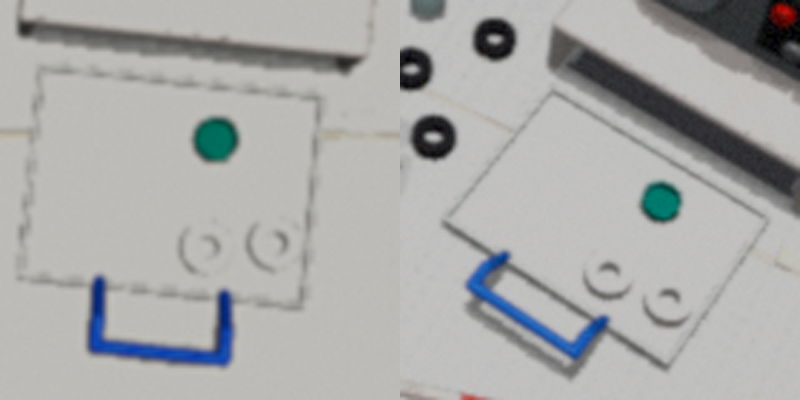

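Top crop: the whole tray was dragged inward several mm by a finger catching its front lip. Rings r3 and r4 are now at about (341.5,223.8) and (361,223.2). I'll remeasure and open the jaws less from here on.

```bash
sed -i "s/^T=.*/T=dict(r3=(341.5,223.8),r4=(361,223.2),cap=(344.3,191.4))/;s/^S=.*/S=dict(r3=(342.5,256.6),r4=(363.1,267.1),cap=(360.9,230.2))/" m.py; sed -i "s/'t1',t,T/'t4',t,T/;s/'s1',s,S/'s4',s,S/" chk.py
python3 m.py; python3 - <<'E'
from h import *
np.set_printoptions(precision=4,suppress=True)
for n,f,roi in(('top','t4',(300,220,365,270)),('side','s4',(280,240,350,295))):
    m=blob(cv2.imread(f'pics/{f}.png'),(100,120,60),(130,255,255),roi);v,u=np.nonzero(m)
    P=np.array([ray(n,x,y,.04) for x,y in zip(u,v)]);r=cv2.minAreaRect(P[:,:2].astype(np.float32)*1000);print(cv2.boxPoints(r))
print(to([.535,-.117,.017]))
E
```

```text
r3 [ 0.5321 -0.0628] [ 0.5275 -0.065 ] tri [ 0.5325 -0.064   0.011 ] in tray [-0.0399 -0.0299]
r4 [ 0.5338 -0.112 ] [ 0.5277 -0.1172] tri [ 0.5351 -0.1155  0.0049] in tray [-0.034  -0.0803]
cap [ 0.6141 -0.0704] [ 0.6117 -0.0716] tri [ 0.6147 -0.0711  0.0157] in tray [ 0.0435 -0.0288]
[[441.7325 -75.6242]
 [495.4878 -82.0905]
 [508.0668  22.479 ]
 [454.3115  28.9454]]
[[441.4016 -79.3458]
 [484.5217 -84.0889]
 [496.2191  22.2547]
 [453.099   26.9978]]
[ 173.7216 -305.3118   94.0978]
```

Request:
{"fn": "play_rows", "kwargs": {
  "rows": "0 0 0 0 -20 6 0.42;0 0 0 0 -35 11 0.42;0 0 0 0 -35 11 0.42;0 0 0 0 -35 11 0.42;0 0 0 0 -35 11 0.42;0 0 0 0 -35 11 0.42;0 0 0 0 -35 11 0.42;0 0 0 0 -35 11 0.42"
}}

```text
time: 21.17
position: [0.5285, -0.0769, 0.1906]
tool_rot: [0.034, 0.706, -0.034, 0.707]
ft_force: [0.7, -0.5, 0.6]
grip_width: 0.0505
```

Request:
{"fn": "play_rows", "kwargs": {
  "rows": "0 0 0 0 -30 10 0.42;0 0 0 20 -10 3 0.42;0 0 0 30 0 0 0.42;0 0 0 25 0 0 0.42;0 0 0 20 0 0 0.42;0 0 0 0 0 0 0.42;0 0 0 0 0 0 0.42;0 0 0 0 0 0 0.42"
}}

```text
time: 21.83
position: [0.5376, -0.1171, 0.0963]
tool_rot: [0.034, 0.706, -0.035, 0.707]
ft_force: [0.2, 0.1, -0.2]
grip_width: 0.0505
```

```bash
python3 - <<'E'
from h import *
np.set_printoptions(precision=4,suppress=True)
print(to([.5375,-.1165,.0175]))
E
```

```text
[78.8363  0.6326 -0.2668]
```

Request:
{"fn": "play_rows", "kwargs": {
  "rows": "0 0 0 20 0 0 0.42;0 0 0 20 0 0 0.42;0 0 0 17 0 0 0.42;0 0 0 12 0 0 0.42;0 0 0 7 0 0 0.42;0 0 0 3 0 0 0.42;0 0 0 0 0 0 0.42;0 0 0 0 0 0 0.42"
}}

```text
time: 22.5
position: [0.5368, -0.1179, 0.0173]
tool_rot: [0.035, 0.706, -0.035, 0.707]
ft_force: [-0.9, 0.4, -0.1]
grip_width: 0.0503
```

Request:
{"fn": "play_rows", "kwargs": {
  "rows": "0 0 0 0 0 0 0.8;0 0 0 0 0 0 0.8;0 0 0 0 0 0 0.8;0 0 0 0 0 0 0.8;0 0 0 0 0 0 0.8"
}}

```text
time: 22.92
position: [0.5366, -0.1178, 0.0172]
tool_rot: [0.035, 0.706, -0.035, 0.707]
ft_force: [-0.1, -0.6, 4.3]
grip_width: 0.0397
```

Request:
{"fn": "play_rows", "kwargs": {
  "rows": "0 0 0 -5 0 0 0.8;0 0 0 -15 0 0 0.8;0 0 0 -30 0 0 0.8;0 0 0 -35 0 0 0.8;0 0 0 -35 0 0 0.8;0 0 0 -20 0 0 0.8;0 0 0 -5 0 0 0.8;0 0 0 0 0 0 0.8"
}}

```text
time: 23.58
position: [0.537, -0.118, 0.1632]
tool_rot: [0.034, 0.705, -0.035, 0.707]
ft_force: [0.4, 0.3, -0.5]
grip_width: 0.0392
```

Request:
{"fn": "play_rows", "kwargs": {
  "rows": "0 0 0 0 0 0 0.8;0 0 0 0 0 0 0.8"
}}

```text
time: 23.75
position: [0.5348, -0.1171, 0.1598]
tool_rot: [0.035, 0.708, -0.035, 0.705]
ft_force: [-0.8, -0.7, -0.6]
grip_width: 0.0393
```

```bash
python3 - <<'E'
from h import *
np.set_printoptions(precision=4,suppress=True)
print(to([.488,.373,.108]))
E
```

```text
[ 52.7309 483.0281 -94.8619]
```

Request:
{"fn": "play_rows", "kwargs": {
  "rows": "0 0 0 0 20 -4 0.8;0 0 0 0 35 -7 0.8;0 0 0 0 35 -7 0.8;0 0 0 0 35 -7 0.8;0 0 0 0 35 -7 0.8;0 0 0 0 35 -7 0.8;0 0 0 0 35 -7 0.8;0 0 0 0 35 -7 0.8"
}}

```text
time: 24.42
position: [0.5079, 0.1528, 0.1595]
tool_rot: [0.035, 0.708, -0.035, 0.705]
ft_force: [-0.0, -1.4, -0.2]
grip_width: 0.0396
```

Request:
{"fn": "play_rows", "kwargs": {
  "rows": "0 0 0 0 35 -7 0.8;0 0 0 0 35 -7 0.8;0 0 0 0 35 -7 0.8;0 0 0 0 35 -7 0.8;0 0 0 0 35 -7 0.8;0 0 0 0 35 -7 0.8;0 0 0 0 20 -4 0.8;0 0 0 0 8 -1 0.8"
}}

```text
time: 25.08
position: [0.4845, 0.3955, 0.1592]
tool_rot: [0.033, 0.707, -0.034, 0.705]
ft_force: [0.2, 0.1, 0.3]
grip_width: 0.0395
```

Request:
{"fn": "play_rows", "kwargs": {
  "rows": "0 0 0 0 0 0 0.8;0 0 0 0 0 0 0.8;0 0 0 0 0 0 0.8"
}}

```text
time: 25.33
position: [0.4861, 0.3909, 0.1606]
tool_rot: [0.035, 0.707, -0.036, 0.706]
ft_force: [-0.8, -0.5, -0.0]
grip_width: 0.0391
```

```bash
python3 - <<'E'
from h import *
np.set_printoptions(precision=4,suppress=True)
print(to([.488,.373,.109]))
E
```

```text
[ 51.6062 -17.5674   3.7408]
```

Request:
{"fn": "play_rows", "kwargs": {
  "rows": "0 0 0 0 -8 2 0.8;0 0 0 14 -9 2 0.8;0 0 0 14 0 0 0.8;0 0 0 10 0 0 0.8;0 0 0 7 0 0 0.8;0 0 0 5 0 0 0.8;0 0 0 0 0 0 0.8;0 0 0 0 0 0 0.8"
}}

```text
time: 26.0
position: [0.4889, 0.3754, 0.1116]
tool_rot: [0.035, 0.706, -0.035, 0.706]
ft_force: [0.5, -0.1, 0.3]
grip_width: 0.0394
```

Request:
{"fn": "play_rows", "kwargs": {
  "rows": "0 0 0 1 -1 0 0.8;0 0 0 0 0 0 0.8;0 0 0 0 0 0 0.7;0 0 0 0 0 0 0.45;0 0 0 0 0 0 0.31;0 0 0 0 0 0 0.31;0 0 0 0 0 0 0.31"
}}

```text
time: 26.58
position: [0.4886, 0.3745, 0.1107]
tool_rot: [0.035, 0.706, -0.035, 0.706]
ft_force: [0.1, 0.5, 0.1]
grip_width: 0.0564
```

Request:
{"fn": "play_rows", "kwargs": {
  "rows": "0 0 0 -20 0 0 0.31;0 0 0 -30 0 0 0.31;0 0 0 -30 0 0 0.31;0 0 0 0 -30 0 0.31;0 0 0 0 -40 0 0.31;0 0 0 0 -40 0 0.31;0 0 0 0 -40 0 0.31;0 0 0 0 -30 0 0.31"
}}

```text
time: 27.25
position: [0.4698, 0.193, 0.1907]
tool_rot: [0.035, 0.706, -0.035, 0.706]
ft_force: [0.5, -0.2, 0.8]
grip_width: 0.0598
```

Request:
{"fn": "play_rows", "kwargs": {
  "rows": "0 0 0 0 0 0 0.31;0 0 0 0 0 0 0.31"
}}

```text
time: 27.42
position: [0.4709, 0.1942, 0.1908]
tool_rot: [0.036, 0.706, -0.036, 0.706]
ft_force: [-0.3, 0.5, 0.6]
grip_width: 0.06
```

```bash
python3 - <<'E'
from h import *
np.set_printoptions(precision=4,suppress=True)
a=snap('top','t5');b=snap('side','s5')
print(to([.532,-.0645,.016]))
C=np.zeros((800,800,3),np.uint8)
C[:400,:400]=cv2.resize(a[190:290,110:210],(400,400),interpolation=2);C[:400,400:]=cv2.resize(b[120:220,130:230],(400,400),interpolation=2)
C[400:,:400]=cv2.resize(a[150:270,280:400],(400,400),interpolation=2);C[400:,400:]=cv2.resize(b[160:300,270:410],(400,400),interpolation=2)
cv2.imwrite('pics/c7.png',cv2.resize(C,(600,600)))
E
python3 chk.py t5 s5
```

```text
[ 174.6818 -253.3192   85.9737]
top {'r3': 2, 'r4': 41, 'cap': 2}
side {'r3': 3, 'r4': 75, 'cap': 5}
green [344.3305 191.4322]
green [360.9407 230.1556]
tote (205, 271, 46, 15)
```

View pics/c7.png

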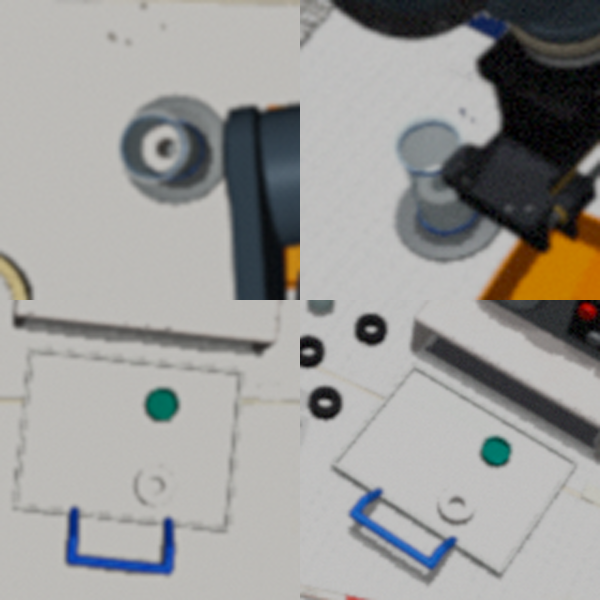

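Three rings lie flat in the tube. I'll turn the jaws 90° so they clear the handle arm next to the last ring.

Request:
{"fn": "play_rows", "kwargs": {
  "rows": "0.112 0 0 0 0 0 0.31;0.112 0 0 0 0 0 0.31;0.112 0 0 0 0 0 0.31;0.112 0 0 0 0 0 0.31;0.112 0 0 0 0 0 0.31;0.112 0 0 0 0 0 0.31;0.112 0 0 0 0 0 0.31"
}}

```text
time: 28.1
position: [0.471, 0.1972, 0.1905]
tool_rot: [0.303, 0.639, -0.303, 0.639]
ft_force: [0.1, 0.4, -0.2]
grip_width: 0.0599
```

Request:
{"fn": "play_rows", "kwargs": {
  "rows": "0.112 0 0 0 0 0 0.31;0.112 0 0 0 0 0 0.31;0.112 0 0 0 0 0 0.31;0.112 0 0 0 0 0 0.31;0.112 0 0 0 0 0 0.31;0.112 0 0 0 0 0 0.31;0.112 0 0 0 0 0 0.31"
}}

```text
time: 28.68
position: [0.4711, 0.1972, 0.1905]
tool_rot: [0.524, 0.475, -0.524, 0.475]
ft_force: [0.1, -0.7, 0.3]
grip_width: 0.0601
```

Request:
{"fn": "play_rows", "kwargs": {
  "rows": "0 0 0 0 5 16 0.31;0 0 0 0 12 36 0.31;0 0 0 0 12 36 0.31;0 0 0 0 12 36 0.31;0 0 0 0 12 36 0.31;0 0 0 0 12 36 0.31;0 0 0 0 11 35 0.31;0 0 0 0 8 16 0.31"
}}

```text
time: 29.35
position: [0.5328, -0.0613, 0.1906]
tool_rot: [0.524, 0.474, -0.523, 0.476]
ft_force: [0.1, 0.4, 0.7]
grip_width: 0.06
```

Request:
{"fn": "play_rows", "kwargs": {
  "rows": "0 0 0 20 0 0 0.31;0 0 0 30 0 0 0.31;0 0 0 25 0 0 0.31;0 0 0 20 0 0 0.31;0 0 0 0 0 0 0.31;0 0 0 0 0 0 0.31;0 0 0 0 0 0 0.31"
}}

```text
time: 29.93
position: [0.532, -0.058, 0.0963]
tool_rot: [0.523, 0.475, -0.523, 0.476]
ft_force: [-0.1, -0.1, 0.6]
grip_width: 0.06
```

```bash
python3 - <<'E'
from h import *
np.set_printoptions(precision=4,suppress=True)
print(to([.532,-.0645,.0165]))
o=readout.get_obs();print(R.from_quat(o['tool_rot']).as_matrix(),o['q'])
E
```

```text
[79.8002  0.466   6.4966]
[[ 0.0018  0.9955 -0.0945]
 [-0.0005 -0.0945 -0.9955]
 [-1.      0.0019  0.0003]] [-0.3175  0.5952  1.7695  0.0002  0.775   1.3478]
```

Request:
{"fn": "play_rows", "kwargs": {
  "rows": "0 0 0 20 0 3 0.31;0 0 0 20 0 3 0.31;0 0 0 18 0 0 0.31;0 0 0 12 0 0 0.31;0 0 0 7 0 0 0.31;0 0 0 3 0 0 0.31;0 0 0 0 0 0 0.31;0 0 0 0 0 0 0.31"
}}

```text
time: 30.6
position: [0.531, -0.0647, 0.0165]
tool_rot: [0.524, 0.475, -0.523, 0.476]
ft_force: [0.3, 0.2, -0.2]
grip_width: 0.0602
```

Request:
{"fn": "play_rows", "kwargs": {
  "rows": "0 0 0 0 0 0 0.8;0 0 0 0 0 0 0.8;0 0 0 0 0 0 0.8;0 0 0 0 0 0 0.8;0 0 0 0 0 0 0.8"
}}

```text
time: 31.02
position: [0.5303, -0.0646, 0.0159]
tool_rot: [0.524, 0.475, -0.523, 0.476]
ft_force: [-0.4, -0.4, 2.7]
grip_width: 0.0392
```

Request:
{"fn": "play_rows", "kwargs": {
  "rows": "0 0 0 -5 0 0 0.8;0 0 0 -15 0 0 0.8;0 0 0 -30 0 0 0.8;0 0 0 -35 0 0 0.8;0 0 0 -35 0 0 0.8;0 0 0 -20 0 0 0.8;0 0 0 -5 0 0 0.8;0 0 0 0 0 0 0.8"
}}

```text
time: 31.68
position: [0.531, -0.0648, 0.1623]
tool_rot: [0.524, 0.474, -0.523, 0.477]
ft_force: [-0.7, -0.3, -0.5]
grip_width: 0.0394
```

Request:
{"fn": "play_rows", "kwargs": {
  "rows": "0 0 0 0 0 0 0.8;0 0 0 0 0 0 0.8"
}}

```text
time: 31.85
position: [0.5287, -0.0641, 0.1589]
tool_rot: [-0.523, -0.477, 0.524, -0.474]
ft_force: [-0.5, -0.4, 0.2]
grip_width: 0.0393
```

```bash
python3 - <<'E'
from h import *
np.set_printoptions(precision=4,suppress=True)
print(to([.488,.373,.109]))
E
```

```text
[  50.6079  -82.4045 -431.1442]
```

Request:
{"fn": "play_rows", "kwargs": {
  "rows": "0 0 0 0 -3 -20 0.8;0 0 0 0 -7 -36 0.8;0 0 0 0 -7 -36 0.8;0 0 0 0 -7 -36 0.8;0 0 0 0 -7 -36 0.8;0 0 0 0 -7 -36 0.8;0 0 0 0 -7 -36 0.8;0 0 0 0 -7 -36 0.8"
}}

```text
time: 32.52
position: [0.5028, 0.2126, 0.1584]
tool_rot: [-0.522, -0.476, 0.525, -0.475]
ft_force: [1.0, 0.7, -0.5]
grip_width: 0.0396
```

Request:
{"fn": "play_rows", "kwargs": {
  "rows": "0 0 0 0 -7 -36 0.8;0 0 0 0 -7 -36 0.8;0 0 0 0 -7 -36 0.8;0 0 0 0 -6 -36 0.8;0 0 0 0 -3 -15 0.8;0 0 0 0 0 0 0.8;0 0 0 0 0 0 0.8;0 0 0 0 0 0 0.8"
}}

```text
time: 33.18
position: [0.4892, 0.3708, 0.1591]
tool_rot: [-0.522, -0.475, 0.525, -0.475]
ft_force: [-0.5, 0.2, -1.0]
grip_width: 0.0396
```

```bash
python3 - <<'E'
from h import *
np.set_printoptions(precision=4,suppress=True)
print(to([.488,.373,.109]))
b=snap('side','s6');cv2.imwrite('pics/c8.png',cv2.resize(b[120:220,130:230],(500,500),interpolation=2))
E
```

```text
[50.1385 -1.2593 -2.178 ]
```

View pics/c8.png

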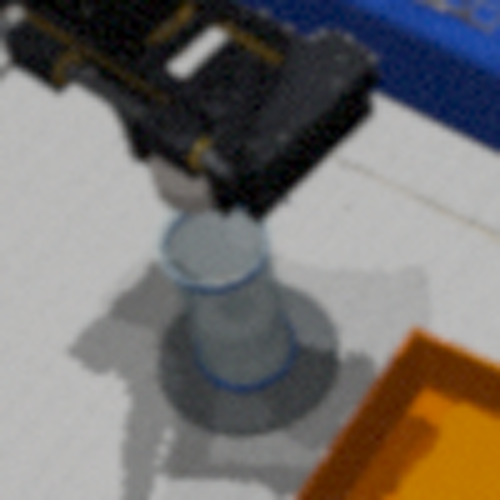

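Request:
{"fn": "play_rows", "kwargs": {
  "rows": "0 0 0 14 -1 -1 0.8;0 0 0 14 0 0 0.8;0 0 0 10 0 0 0.8;0 0 0 7 0 0 0.8;0 0 0 5 0 0 0.8;0 0 0 0 0 0 0.8;0 0 0 0 0 0 0.8;0 0 0 0 0 0 0.8"
}}

```text
time: 33.9
position: [0.4895, 0.3735, 0.1111]
tool_rot: [0.524, 0.475, -0.523, 0.475]
ft_force: [0.2, 0.1, -0.3]
grip_width: 0.0392
```

Request:
{"fn": "play_rows", "kwargs": {
  "rows": "0 0 0 0 0 0 0.7;0 0 0 0 0 0 0.45;0 0 0 0 0 0 0.31;0 0 0 0 0 0 0.31;0 0 0 0 0 0 0.31"
}}

```text
time: 34.32
position: [0.489, 0.3735, 0.1108]
tool_rot: [0.524, 0.475, -0.523, 0.475]
ft_force: [-0.4, -0.7, 0.1]
grip_width: 0.0567
```

Request:
{"fn": "play_rows", "kwargs": {
  "rows": "0 0 0 -20 0 0 0.31;0 0 0 -30 0 0 0.31;0 0 0 -30 0 0 0.31;0 0 0 0 0 30 0.31;0 0 0 0 0 40 0.31;0 0 0 0 0 40 0.31;0 0 0 0 0 40 0.31;0 0 0 0 0 40 0.31"
}}

```text
time: 34.98
position: [0.4702, 0.1829, 0.1908]
tool_rot: [0.523, 0.476, -0.523, 0.476]
ft_force: [0.4, -0.9, 0.3]
grip_width: 0.06
```

Request:
{"fn": "play_rows", "kwargs": {
  "rows": "0 0 0 0 0 20 0.31;0 0 0 0 0 0 0.31;0 0 0 0 0 0 0.31"
}}

```text
time: 35.23
position: [0.4691, 0.1636, 0.1908]
tool_rot: [0.524, 0.475, -0.524, 0.475]
ft_force: [-0.4, 0.5, 0.0]
grip_width: 0.0599
```

```bash
python3 - <<'E'
from h import *
np.set_printoptions(precision=4,suppress=True)
a=snap('top','t7');b=snap('side','s7')
print(to([.6145,-.071,.014]))
C=np.zeros((400,800,3),np.uint8)
C[:,:400]=cv2.resize(a[190:290,110:210],(400,400),interpolation=2);C[:,400:]=cv2.resize(b[120:220,130:230],(400,400),interpolation=2)
cv2.imwrite('pics/c9.png',C)
E
python3 chk.py t7 s7
```

```text
[176.7652 167.0367 221.2408]
top {'r3': 28, 'r4': 37, 'cap': 5}
side {'r3': 77, 'r4': 76, 'cap': 5}
green [344.3305 191.4322]
green [360.9407 230.1556]
tote (200, 223, 51, 63)
```

View pics/c9.png

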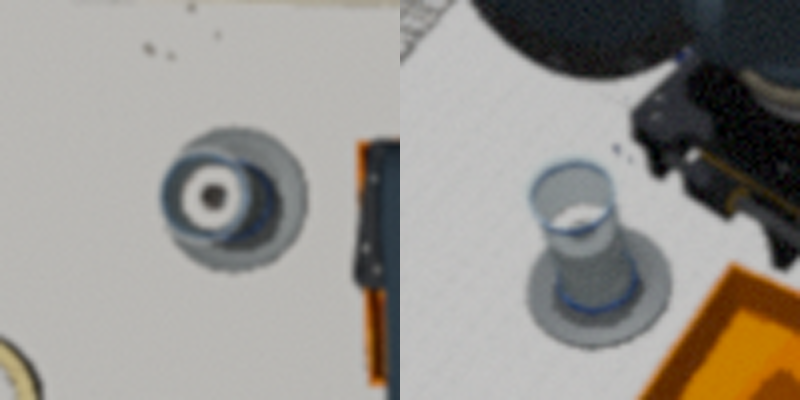

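Request:
{"fn": "play_rows", "kwargs": {
  "rows": "0 0 0 0 13 17 0.31;0 0 0 0 24 32 0.31;0 0 0 0 24 32 0.31;0 0 0 0 24 32 0.31;0 0 0 0 24 32 0.31;0 0 0 0 24 32 0.31;0 0 0 0 20 28 0.31;0 0 0 0 14 16 0.31"
}}

```text
time: 36.0
position: [0.6167, -0.0737, 0.1905]
tool_rot: [0.524, 0.474, -0.523, 0.476]
ft_force: [-0.1, 0.1, -0.1]
grip_width: 0.0604
```

Request:
{"fn": "play_rows", "kwargs": {
  "rows": "0 0 0 20 0 0 0.31;0 0 0 30 0 0 0.31;0 0 0 25 0 0 0.31;0 0 0 20 0 0 0.31;0 0 0 0 0 0 0.31;0 0 0 0 0 0 0.31;0 0 0 0 0 0 0.31"
}}

```text
time: 36.58
position: [0.6152, -0.0708, 0.0964]
tool_rot: [0.524, 0.475, -0.523, 0.476]
ft_force: [-0.6, 0.4, -0.2]
grip_width: 0.0599
```

```bash
python3 - <<'E'
from h import *
np.set_printoptions(precision=4,suppress=True)
print(to([.6145,-.071,.0135]))
E
```

```text
[82.9329 -0.8038  0.2196]
```

Request:
{"fn": "play_rows", "kwargs": {
  "rows": "0 0 0 20 -1 0 0.31;0 0 0 20 0 0 0.31;0 0 0 18 0 0 0.31;0 0 0 12 0 0 0.31;0 0 0 8 0 0 0.31;0 0 0 5 0 0 0.31;0 0 0 0 0 0 0.31;0 0 0 0 0 0 0.31"
}}

```text
time: 37.25
position: [0.6134, -0.0716, 0.0132]
tool_rot: [0.524, 0.475, -0.523, 0.476]
ft_force: [0.4, -0.4, -0.8]
grip_width: 0.0605
```

Request:
{"fn": "play_rows", "kwargs": {
  "rows": "0 0 0 0 0 0 0.9;0 0 0 0 0 0 0.9;0 0 0 0 0 0 0.9;0 0 0 0 0 0 0.9;0 0 0 0 0 0 0.9",
  "squeeze": 10
}}

```text
time: 37.67
position: [0.613, -0.0716, 0.0129]
tool_rot: [0.524, 0.475, -0.523, 0.476]
ft_force: [0.3, 0.5, 0.2]
grip_width: 0.0347
```

Request:
{"fn": "play_rows", "kwargs": {
  "rows": "0 0 0 -5 0 0 0.9;0 0 0 -15 0 0 0.9;0 0 0 -30 0 0 0.9;0 0 0 -35 0 0 0.9;0 0 0 -35 0 0 0.9;0 0 0 -20 0 0 0.9;0 0 0 -5 0 0 0.9;0 0 0 0 0 0 0.9"
}}

```text
time: 38.33
position: [0.6139, -0.0718, 0.1598]
tool_rot: [0.524, 0.474, -0.523, 0.477]
ft_force: [-0.4, -0.4, -0.4]
grip_width: 0.0335
```

```bash
python3 - <<'E'
from h import *
np.set_printoptions(precision=4,suppress=True)
print(to([.453,.225,.03]))
E
```

```text
[ 128.6997 -189.2509 -280.134 ]
```

Request:
{"fn": "play_rows", "kwargs": {
  "rows": "0 0 0 0 -10 -15 0.9;0 0 0 0 -21 -31 0.9;0 0 0 0 -21 -31 0.9;0 0 0 0 -21 -31 0.9;0 0 0 0 -21 -31 0.9;0 0 0 0 -21 -31 0.9;0 0 0 0 -21 -31 0.9;0 0 0 0 -21 -31 0.9"
}}

```text
time: 39.0
position: [0.4761, 0.1755, 0.1556]
tool_rot: [-0.522, -0.476, 0.525, -0.474]
ft_force: [0.3, 0.9, -1.3]
grip_width: 0.0337
```

Request:
{"fn": "play_rows", "kwargs": {
  "rows": "0 0 0 0 -20 -30 0.9;0 0 0 0 -12 -18 0.9;0 0 0 20 0 0 0.9;0 0 0 30 0 0 0.9;0 0 0 15 0 0 0.9;0 0 0 0 0 0 0.9;0 0 0 0 0 0 0.9"
}}

```text
time: 39.58
position: [0.4497, 0.2249, 0.0907]
tool_rot: [-0.522, -0.476, 0.525, -0.474]
ft_force: [0.4, 0.3, 0.3]
grip_width: 0.0334
```

```bash
python3 - <<'E'
from h import *
np.set_printoptions(precision=4,suppress=True)
print(to([.453,.225,.018]))
E
```

```text
[72.639   3.6252 -0.5656]
```

Request:
{"fn": "play_rows", "kwargs": {
  "rows": "0 0 0 20 3 0 0.9;0 0 0 20 0 0 0.9;0 0 0 16 0 0 0.9;0 0 0 11 0 0 0.9;0 0 0 5 0 0 0.9;0 0 0 0 0 0 0.9;0 0 0 0 0 0 0.9"
}}

```text
time: 40.17
position: [0.455, 0.2251, 0.021]
tool_rot: [0.524, 0.475, -0.523, 0.475]
ft_force: [-0.4, 0.2, 0.7]
grip_width: 0.0336
```

Request:
{"fn": "play_rows", "kwargs": {
  "rows": "0 0 0 0 0 0 0.7;0 0 0 0 0 0 0.45;0 0 0 0 0 0 0.45;0 0 0 0 0 0 0.45"
}}

```text
time: 40.5
position: [0.4549, 0.2252, 0.0211]
tool_rot: [0.524, 0.475, -0.523, 0.476]
ft_force: [0.4, 0.3, -0.1]
grip_width: 0.0443
```

Request:
{"fn": "play_rows", "kwargs": {
  "rows": "0 0 0 -20 0 0 0.45;0 0 0 -30 0 0 0.45;0 0 0 -35 0 0 0.45;0 0 0 -35 0 0 0.45;0 0 0 -30 0 0 0.45;0 0 0 -20 0 0 0.45;0 0 0 0 0 0 0.45"
}}

```text
time: 41.08
position: [0.4574, 0.2259, 0.1953]
tool_rot: [0.527, 0.474, -0.52, 0.477]
ft_force: [-0.1, -0.3, 0.1]
grip_width: 0.0478
```

Request:
{"fn": "play_rows", "kwargs": {
  "rows": "-0.112 0 0 0 0 0 0.5;-0.112 0 0 0 0 0 0.5;-0.112 0 0 0 0 0 0.5;-0.112 0 0 0 0 0 0.5;-0.112 0 0 0 0 0 0.5;-0.112 0 0 0 0 0 0.5;-0.112 0 0 0 0 0 0.5"
}}

```text
time: 41.67
position: [0.4537, 0.2248, 0.1895]
tool_rot: [0.3, 0.641, -0.301, 0.64]
ft_force: [0.4, -0.7, 0.3]
grip_width: 0.0436
```

Request:
{"fn": "play_rows", "kwargs": {
  "rows": "-0.112 0 0 0 0 0 0.5;-0.112 0 0 0 0 0 0.5;-0.112 0 0 0 0 0 0.5;-0.112 0 0 0 0 0 0.5;-0.112 0 0 0 0 0 0.5;-0.112 0 0 0 0 0 0.5;-0.112 0 0 0 0 0 0.5;0 0 0 0 0 0 0.5"
}}

```text
time: 42.33
position: [0.4537, 0.2248, 0.1895]
tool_rot: [0.034, 0.707, -0.035, 0.706]
ft_force: [0.3, 0.1, -0.5]
grip_width: 0.0434
```

```bash
python3 - <<'E'
from h import *
np.set_printoptions(precision=4,suppress=True)
a=snap('top','t8');b=snap('side','s8')
print(to([.453,-.026,.021]))
cv2.imwrite('pics/c10.png',np.hstack([a[140:320,130:410],b[120:300,140:420]]))
for n,f,roi in(('top','t8',(300,220,365,270)),('side','s8',(280,240,350,295))):
    m=blob(cv2.imread(f'pics/{f}.png'),(100,120,60),(130,255,255),roi);v,u=np.nonzero(m)
    P=np.array([ray(n,x,y,.04) for x,y in zip(u,v)]);r=cv2.minAreaRect(P[:,:2].astype(np.float32)*1000);print(cv2.boxPoints(r))
E
```

```text
[ 168.93   -249.6138   24.769 ]
[[441.7325 -75.6242]
 [495.4878 -82.0905]
 [508.0668  22.479 ]
 [454.3115  28.9454]]
[[442.0699 -79.7051]
 [484.5568 -84.0452]
 [495.4459  22.5519]
 [452.959   26.892 ]]
```

View pics/c10.png

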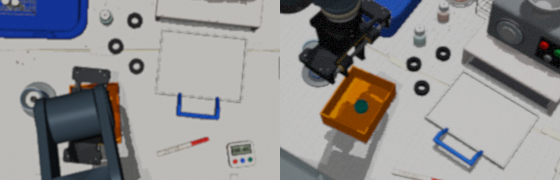

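Cap is in the tote and the tray is empty. Next: grip the handle and push the tray home.

Request:
{"fn": "play_rows", "kwargs": {
  "rows": "0 0 0 0 -20 2 0.5;0 0 0 0 -36 4 0.5;0 0 0 0 -36 4 0.5;0 0 0 0 -36 4 0.5;0 0 0 0 -36 4 0.5;0 0 0 0 -36 4 0.5;0 0 0 0 -30 2 0.5;0 0 0 0 -16 1 0.5"
}}

```text
time: 43.1
position: [0.4552, -0.0253, 0.1904]
tool_rot: [0.036, 0.706, -0.037, 0.706]
ft_force: [0.2, -0.9, 0.5]
grip_width: 0.043
```

Request:
{"fn": "play_rows", "kwargs": {
  "rows": "0 0 0 20 0 0 0.5;0 0 0 30 0 0 0.5;0 0 0 25 0 0 0.5;0 0 0 15 0 0 0.5;0 0 0 0 0 0 0.5;0 0 0 0 0 0 0.5;0 0 0 0 0 0 0.5"
}}

```text
time: 43.68
position: [0.4557, -0.0223, 0.1011]
tool_rot: [0.035, 0.706, -0.035, 0.707]
ft_force: [0.6, -0.5, 0.2]
grip_width: 0.0435
```

```bash
python3 - <<'E'
from h import *
np.set_printoptions(precision=4,suppress=True)
print(to([.453,-.026,.021]))
E
```

```text
[80.0846 -3.8987 -2.3836]
```

Request:
{"fn": "play_rows", "kwargs": {
  "rows": "0 0 0 20 -3 -2 0.5;0 0 0 20 0 0 0.5;0 0 0 18 0 0 0.5;0 0 0 12 0 0 0.5;0 0 0 7 0 0 0.5;0 0 0 3 0 0 0.5;0 0 0 0 0 0 0.5;0 0 0 0 0 0 0.5"
}}

```text
time: 44.35
position: [0.4535, -0.0251, 0.0213]
tool_rot: [0.035, 0.706, -0.035, 0.707]
ft_force: [-0.1, -0.4, -0.9]
grip_width: 0.0432
```

Request:
{"fn": "play_rows", "kwargs": {
  "rows": "0 0 0 0 0 0 1;0 0 0 0 0 0 1;0 0 0 0 0 0 1;0 0 0 0 0 0 1;0 0 0 0 0 0 1;0 0 0 0 0 0 1",
  "squeeze": 30
}}

```text
time: 44.85
position: [0.4528, -0.025, 0.0206]
tool_rot: [0.035, 0.706, -0.035, 0.706]
ft_force: [-0.8, 0.0, -1.0]
grip_width: 0.0112
```

Request:
{"fn": "play_rows", "kwargs": {
  "rows": "0 0 0 0 0 5 1;0 0 0 0 0 9 1;0 0 0 0 0 9 1;0 0 0 0 0 9 1;0 0 0 0 0 9 1;0 0 0 0 0 9 1;0 0 0 0 0 9 1;0 0 0 0 0 9 1"
}}

```text
time: 45.52
position: [0.5217, -0.032, 0.0206]
tool_rot: [0.035, 0.706, -0.035, 0.706]
ft_force: [-2.6, -2.2, 2.5]
grip_width: 0.0099
```

Request:
{"fn": "play_rows", "kwargs": {
  "rows": "0 0 0 0 0 9 1;0 0 0 0 0 9 1;0 0 0 0 0 8 1;0 0 0 0 0 6 1;0 0 0 0 0 5 1;0 0 0 0 0 3 1;0 0 0 0 0 3 1;0 0 0 0 0 0 1"
}}

```text
time: 46.18
position: [0.5639, -0.0363, 0.0207]
tool_rot: [0.035, 0.706, -0.035, 0.707]
ft_force: [-1.3, -4.5, 3.7]
grip_width: 0.0099
```

Request:
{"fn": "play_rows", "kwargs": {
  "rows": "0 0 0 0 0 2 1;0 0 0 0 0 2 1;0 0 0 0 0 0 1;0 0 0 0 0 0 1"
}}

```text
time: 46.52
position: [0.5638, -0.0363, 0.0206]
tool_rot: [0.035, 0.709, -0.035, 0.704]
ft_force: [-7.3, -5.6, 8.2]
grip_width: 0.0102
```

Request:
{"fn": "play_rows", "kwargs": {
  "rows": "0 0 0 0 0 0 0.5;0 0 0 0 0 0 0.5;0 0 0 0 0 0 0.5;0 0 0 0 0 0 0.5;0 0 0 -10 0 0 0.5;0 0 0 -30 0 0 0.5;0 0 0 -35 0 0 0.5;0 0 0 -35 0 0 0.5"
}}

```text
time: 47.18
position: [0.5669, -0.0359, 0.1316]
tool_rot: [0.035, 0.707, -0.035, 0.706]
ft_force: [1.5, -0.3, -0.3]
grip_width: 0.0425
```

Request:
{"fn": "play_rows", "kwargs": {
  "rows": "0 0 0 -35 0 0 0.5;0 0 0 -30 0 0 0.5;0 0 0 0 0 -30 0.5;0 0 0 0 0 -35 0.5;0 0 0 0 0 -35 0.5;0 0 0 0 -20 -20 0.5;0 0 0 0 -35 0 0.5;0 0 0 0 -35 0 0.5"
}}

```text
time: 47.85
position: [0.4375, -0.1132, 0.1964]
tool_rot: [0.034, 0.706, -0.034, 0.706]
ft_force: [0.9, 0.1, -0.6]
grip_width: 0.0433
```

Request:
{"fn": "play_rows", "kwargs": {
  "rows": "0 0 0 0 -35 0 0.5;0 0 0 0 -35 0 0.5;0 0 0 0 -35 0 0.5;0 0 0 0 -20 0 0.5;0 0 0 0 0 0 0.5;0 0 0 0 0 0 0.5;0 0 0 0 0 0 0.5"
}}

```text
time: 48.43
position: [0.4263, -0.2374, 0.1957]
tool_rot: [0.035, 0.706, -0.035, 0.706]
ft_force: [-0.6, -0.2, -0.1]
grip_width: 0.0436
```

```bash
python3 - <<'E'
from h import *
np.set_printoptions(precision=3,suppress=True)
a=snap('top','t9');b=snap('side','s9')
cv2.imwrite('pics/c11.png',np.vstack([cv2.resize(a[140:320,130:410],(560,360)),cv2.resize(b[120:300,140:420],(560,360))])[:, :].copy()) if 0 else cv2.imwrite('pics/c11.png',cv2.resize(np.hstack([a[140:320,130:400],b[120:300,140:410]]),(800,267),interpolation=2))
for n,f0,f,roi in(('top','t0','t9',(300,180,365,222)),('side','s0','s9',(310,205,380,255))):
  for g in(f0,f):
    m=blob(cv2.imread(f'pics/{g}.png'),(100,120,60),(130,255,255),roi);v,u=np.nonzero(m)
    P=np.array([ray(n,x,y,.04) for x,y in zip(u,v)]);print(n,g,len(u),P.mean(0))
E
```

```text
top t0 265 [ 0.574 -0.038  0.04 ]
top t9 262 [ 0.574 -0.039  0.04 ]
side s0 249 [ 0.572 -0.039  0.04 ]
side s9 221 [ 0.571 -0.035  0.04 ]
```

View pics/c11.png

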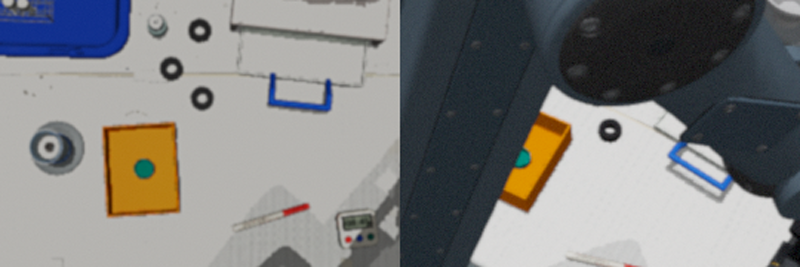

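```bash
python3 -c "
from rig import robot;print(robot.hand_in())"
```

```text
the job is handed in; nothing more can be done
None
```

The job is done and handed in at about 48 s of the 210 s allowed. I pulled the tray out to its stop. All four white rings present went flat into the column tube, and the one green cap went into the tote. I then pushed the empty tray home against its stop.

**Last checks:**
- **Tray:** the top view puts the handle within about 1 mm of its starting position. The last side view was partly hidden by the arm, and its reading was about 4 mm off sideways. The push ended on the stop with the gripper at the same x as when it first gripped the handle.
- **Rings:** after the fourth drop, both views showed one flat, centred column in the tube. In the last look only the top view showed the tube.
- **Cap and other things:** the cap lies in the tote. The tote, marker, timer and black rings look unmoved by eye.

**One slip:** while I gripped the second ring, a finger caught the tray's front lip and dragged the tray about 8 mm back in. I did not pull it out again, so the last two rings and the cap were taken with the tray that far short of its stop. I measured their positions again first.

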